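# Clamp a sample vial in the self-centring iris holder

## Robot

A 6-joint arm with a two-finger parallel gripper is mounted at the origin on a cart in front of the work surface, level with it; the furniture and walls round the work are solid. World frame = base frame: x ahead of the robot, y to its left, z up, the work surface at z = 0. Lengths are in m, angles in rad, forces in N, time in s.
With the tool pointing down it reaches from about 0.375 to 0.925 m from the base axis. Payload 5.7 kg.
Tool frame: the origin (TCP) lies at the very end of the fingers, on their centre line; the grasp point (between the pads) lies ctrl.grip_point_offset behind it (ctrl.grip_point_offset is the distance from the TCP to the grasp point, in m); z points along the fingers, y is the line along which they close (so a half turn about z gives the same grasp; the last joint's range is limited). The gripper opens to 88 mm and grips with 3 to 60 N. Pads are 20 mm wide; open, the fingers measure 115 mm over their backs; the gripper's body (75 mm by 178 mm) begins 61 mm behind the grasp point.
Start: joints at [-1.421, 0.359, 1.51, -0, 1.272, -0.115], TCP at [0.157, -0.579, 0.223] pointing down, gripper open.
Joint ranges: [-2.97, 2.97], [-1.01, 2.36], [0.21, 2.38], [-0.96, 4.11], [0.2, 2.71], [-2.98, 2.98]. Speed limits (rad/s): [2.39, 2.39, 3.14, 3.14, 3.14, 3.14].

## Interface

Orientations are given as a unit quaternion [x, y, z, w].
In Python, from plant import readout, eyes, job, ctrl gives the robot as it stands.
- The arm moves only by the tool arm_command, never from a script. Its argument "deltas" is a list of rows, each a list of 6 numbers: the shift along the tool's x, y, z in m, then the turn, a rotation vector about the tool's x, y, z in degrees. A call has 1 to 5 rows; each row shifts and turns the commanded pose from where the row before left it, along the tool's axes as they then stand; what a row does not reach is not made up. A row lasts 1/12 s, in which the tool goes at most 41.7 mm and 7.16 degrees, less where a joint would pass 70% of its speed; a pose out of reach is approached as far as the arm can. A call is refused whole if a number of a shift passes 0.0417 or a number of a turn 7.16, either way. A call with a gripper value outside its range is refused whole. "grip" is the finger opening in m, from 0 to 0.0878, set as the call begins (left out, the last holds). The fingers move at their own pace and stop on an object; the grip force is fixed at half the most. Time passes only in rows, so rows that do not move let the fingers close. It gives the time, the measured TCP pose, the force, the opening and the grip force at its end, in the units of the state.
- readout.observe(): the state, without advancing time (a new reading comes with each control period).
- eyes.grab_frame(name): name is "scene" or "top" or "wrist"; returns (picture, depth): 400x640x3 uint8, red, green, blue; 400x640 float32, m along the optical axis (not along the pixel's ray), 0 where there is no reading.
- eyes.camera_params(name): a dict with "camera_matrix" (3x3 intrinsics, pixels), "extrinsics" (4x4, takes a point from world to camera coordinates); the wrist camera has in their place "mount" (4x4, takes a point from camera to tool coordinates, whose origin is the TCP and whose axes are the flange's). Camera axes: x right, y up, looking along -z (the intrinsics and any distortion apply to the point x, -y, -z); pixel columns grow to the right and rows downward; lengths in m; the calibration is good to about 2 mm. A picture is of the moment at which its call begins: read the wrist's pose just before it. camera_params takes no time and is no camera call.
- job.hand_in(): hands the job in; it is judged then, once.
Trained networks look in the newest picture that a camera, given by its name, has taken for a name from the list of things; names that differ only in an ending like _2 or _b are one class to them, and where a whole thing is asked for, a point or a joint stands for the part that bears it (a point fixed in the world has none). Each returns a list of dicts, best first, with "p" (0 to 1); they miss things now and then, are a little off and sometimes report something else, mostly with a low value. They report only what shows in the picture. A call takes as long as a camera call. They do not tell look-alikes from the thing itself.
- eyes.spot_in(camera, thing): "position" ([x, y, z] in m, in world coordinates, good to about 4 mm: the middle of the surface that is visible of it).
- eyes.tip_of(camera, thing): "position" ([x, y, z] in m, in world coordinates, good to about 4 mm: a listed point, or the origin of a listed thing).
The state is a dict: "t": time; "joint_pos": joint angles; "qd": joint speeds; "effort": joint torques, N m; "ee_pos": TCP position; "eef_rot": TCP orientation; "contact_force": force on the tool from outside, world axes, zero at the start; "moment": the same for the moment, N m; "width": finger opening in m; "grip_force": force on a finger pad.
Only numpy, scipy, OpenCV 4.12 (cv2) and the standard library are available. Lean on these libraries where they do the work, as an engineer would, in place of code of your own. Each camera call takes 0.05 s, during which the arm holds its last target. There are 200 camera calls.

## Task

Stand the red-capped vial upright on the white seat in the middle of the iris vial holder and let go of it, then turn the slim silver clamping ring clockwise (seen from above) until the three jaws hold the vial firmly, no harder than that because too much cracks the glass, and leave it clamped. Turn only the silver ring, without pressing on the fixed black rings above and below it or on the jaws, and leave the two black-capped vials where they stand.

Things in the scene. Friction and masses are not known exactly. Their poses are not given: they have to be found in the camera images.
- iris_holder: self-centring vial holder fixed to the worktop: dark 112 x 112 x 10 mm foot plate with four screws, round rings on it. Origin on the rings' axis at worktop height, z up. From below: lower black ring, slim silver clamping ring (not tracked), upper black ring with three nylon-faced jaws. Turning the silver ring clockwise seen from above moves all jaws inward together, 6 mm per radian
- ring_mid (a point): on the axis at mid-height (34 mm above the worktop) of the slim silver knurled clamping ring, 64 mm across, 12 mm high (28 to 40 mm above the worktop). Grip it across from above, fingertips about 32 mm above the worktop, 15 to 25 N. It starts anywhere from open to half closed: 0.35 to 1.15 rad to turn before the jaws meet the vial. Dry drag, 0.25 N m, keeps it where it is left
- vial_seat (a point): centre of the flat white seat, 33 mm across, 30 mm above the worktop, on which the vial stands. At the start the jaws leave a free radius of at least 13 mm round the axis (the vial's radius is 11 mm)
- lower_ring: fixed black ring with white graduations, 80 mm across, its flat top 26 mm above the worktop, just below the clamping ring, so fingertips must stay above 26 mm. Origin as iris_holder
- upper_ring: fixed black ring, 56 mm across (4 mm inside the clamping ring all round), 41.5 to 47 mm above the worktop. Origin as iris_holder
- jaw_a: jaw with its guide rails on the upper ring, top 54 mm above the worktop, within 31 mm of the axis. The tracked frame is the fixed guide's (origin as the holder), not the sliding jaw's
- jaw_b: second jaw, like jaw_a, 120 deg further round. From the jaws' touch on the glass on, the ring's torque climbs by 0.018 N m per newton per jaw, 1 N for about 0.02 rad, on top of the drag (at standstill the drag may read anything up to 0.25 N m either way, so compare like with like): firm from a rise of 0.09 N m (5 N per jaw), right at about 0.17, cracked over 0.29 (16 N)
- jaw_c: third jaw, like jaw_a, 240 deg further round
- red_vial: glass vial with red screw cap, 22 mm diameter, 51 mm tall, about 30 g, standing on the worktop. Origin at the centre of its underside, z up along the vial. Can be gripped up to 46 mm above its underside (the last 5 mm of the cap are only for looks); grip it at least 28 mm above its underside so that the fingertips stay clear of the jaws when it stands on the seat
- black_vial_1: like red_vial but with a black cap; to be left alone
- black_vial_2: like red_vial but with a black cap; to be left alone
Mind the look-alikes: they are no part of the job. Leave any green look-alike of the red_vial alone.

How it is judged:
By the outcome, as a careful person would: the job done as asked, in the order asked, and still so for the second after the job is handed in, with the robot touching nothing.
It also fails if it takes over 69 s, if anything falls off the work surface, if the arm or the gripper's body presses on something with over 40 N, if the wrist force passes 120 N, or if a joint passes its speed limit or range.

## Working session

There is one attempt and no reset: what is moved stays moved. The work goes in short steps, Python scripts to look and compute and a tool call to move; the robot and the scene stay as the last step left them, time stands still between calls to the robot, and variables do not carry over. Pictures are saved under pics/ and viewed, at most 10 in all, crops included, and the job is handed in when it is done.

Besides the shell and the picture viewer there is one more tool, called after ">>>" as name(argument=value, ...), one argument or row to a line, values as JSON. arm_command: Moves the arm, as the interface text tells. Its arguments: {"type":"object","properties":{"deltas":{"type":"array"},"grip":{"type":"number"}},"required":["deltas"]}

```bash
mkdir -p pics; ls
cat > h.py <<'E'
import numpy as np, cv2
from scipy.spatial.transform import Rotation as R
from plant import readout, eyes, job, ctrl
def save(im,n): cv2.imwrite('pics/'+n,cv2.cvtColor(im,cv2.COLOR_RGB2BGR))
def world(cam,dep,uv,d=None,st=None):
    p=eyes.camera_params(cam);K=np.array(p['camera_matrix'])
    u,v=uv; z=dep[int(v),int(u)] if d is None else d
    c=np.array([(u-K[0,2])/K[0,0]*z,-(v-K[1,2])/K[1,1]*z,-z,1])
    if 'extrinsics' in p: return (np.linalg.inv(np.array(p['extrinsics']))@c)[:3]
    T=np.eye(4);T[:3,:3]=R.from_quat(st['eef_rot']).as_matrix();T[:3,3]=st['ee_pos']
    return (T@np.array(p['mount'])@c)[:3]
E
python3 - <<'E'
from h import *
s=readout.observe();print(s, ctrl.grip_point_offset)
a,d=eyes.grab_frame('top');save(a,'top.png');np.save('top_d.npy',d)
for t in ['red_vial','black_vial_1','iris_holder','ring_mid','vial_seat']:
    print(t,[(np.round(x['position'],4).tolist(),round(x['p'],2)) for x in eyes.tip_of('top',t)])
p=eyes.camera_params('top');print(p)
p=eyes.camera_params('wrist');print(p)
E
```

```text
pics
{'t': 0.0, 'joint_pos': array([-1.42108742e+00,  3.59491627e-01,  1.51141027e+00, -2.35036714e-05,
        1.27250033e+00, -1.15107279e-01]), 'qd': array([ 2.04790717e-03,  9.28079265e-04,  6.64046559e-04, -1.29635092e-03,
       -7.21983762e-04, -3.41595670e-06]), 'effort': array([-1.25969200e-03, -5.15380812e+01, -2.70727408e+01,  6.73142332e-02,
        3.47211992e-02, -1.39692329e-04]), 'ee_pos': array([ 0.15691683, -0.57841123,  0.221826  ]), 'eef_rot': array([ 9.91245985e-01,  1.32024917e-01, -2.68807724e-05, -9.04454568e-04]), 'contact_force': array([-0.06999424, -0.30391961,  0.24235102]), 'moment': array([ 0.01129873, -0.04067581,  0.02284491]), 'grip_force': 0.0, 'width': 0.08781879597234117} 0.0187
red_vial [([0.4694, 0.2602, 0.0013], 0.49), ([0.4591, 0.1992, -0.0003], 0.47)]
black_vial_1 [([0.5093, 0.1546, -0.0003], 0.68), ([0.5605, 0.3515, 0.0029], 0.63)]
iris_holder [([0.4804, -0.0002, 0.0004], 0.79)]
ring_mid [([0.4751, -0.0034, 0.0357], 0.92)]
vial_seat [([0.4777, 0.0002, 0.0311], 0.7)]
{'camera_matrix': array([[399.34494883,   0.        , 314.79890485],
       [
[... 179 characters left out ...]
 0.99691886,  0.02786034,  0.07332519, -0.51213922],
       [-0.07253036, -0.02854332,  0.99695769, -0.85414472],
       [ 0.        ,  0.        ,  0.        ,  1.        ]])}
{'camera_matrix': array([[314.93368147,   0.        , 321.05375904],
       [  0.        , 314.93368147, 198.11428523],
       [  0.        ,   0.        ,   1.        ]]), 'mount': array([[ 1.49677787e-03,  9.62554365e-01,  2.71084590e-01,
         7.37312548e-02],
       [ 9.99998860e-01, -1.49497126e-03, -2.13162419e-04,
        -8.29101763e-04],
       [ 2.00083255e-04,  2.71084600e-01, -9.62555505e-01,
        -1.62292317e-01],
       [ 0.00000000e+00,  0.00000000e+00,  0.00000000e+00,
         1.00000000e+00]])}
```

View pics/top.png

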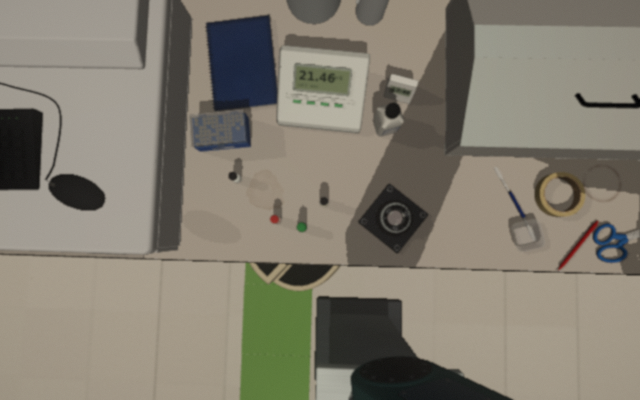

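The candidates are the red cap at (275,219), the green cap at (302,227), and the black caps at (323,201) and (234,176). The holder is at (396,217). The red one at (275,219) is the one meant; I'll confirm it in a crop.

Run:
```python
from h import *
a=cv2.cvtColor(cv2.imread('pics/top.png'),cv2.COLOR_BGR2RGB);d=np.load('top_d.npy')
c=cv2.resize(a[160:260,250:440],None,fx=4,fy=4,interpolation=cv2.INTER_CUBIC);save(c,'crop.png')
h=cv2.cvtColor(a,cv2.COLOR_RGB2HSV)
m=(((h[...,0]<8)|(h[...,0]>172))&(h[...,1]>120)&(h[...,2]>70)); m[:,:255]=0;m[:,295:]=0;m[:205]=0;m[240:]=0
v,u=np.nonzero(m);print(len(u),u.mean(),v.mean());
D=d[m];print(np.percentile(D,[5,25,50,75]))
print(world('top',d,(u.mean(),v.mean())), world('top',d,(u.mean(),v.mean()),np.percentile(D,10)))
for uv in [(396,217),(362,217),(395,185),(427,214),(398,250)]: print(uv,world('top',d,uv))
s,_=eyes.grab_frame('scene');save(s,'scene.png')
for t in ['red_vial','iris_holder','ring_mid','vial_seat']:
    print(t,[(np.round(x['position'],4).tolist(),round(x['p'],2)) for x in eyes.tip_of('scene',t)])
```

```text
53 274.20754716981133 218.71698113207546
[0.84399436 0.84526151 0.84631461 0.84770352]
[0.46803924 0.25647747 0.04821239] [0.46796355 0.25613476 0.05086259]
(396, 217) [ 0.47998891 -0.00415231  0.02727205]
(362, 217) [0.47857031 0.06737047 0.00951434]
(395, 185) [ 0.55284355 -0.00581305 -0.00116192]
(427, 214) [ 0.48929688 -0.07500221  0.00928612]
(398, 250) [ 0.40875308 -0.01217667  0.01238243]
red_vial [([0.4512, 0.2001, -0.0037], 0.55), ([0.4714, 0.2559, 0.0024], 0.53)]
iris_holder [([0.4752, -0.0019, 0.0003], 0.59)]
ring_mid [([0.4791, -0.0019, 0.0326], 0.74), ([0.4789, 0.0014, 0.0267], 0.48)]
vial_seat [([0.4811, 0.0014, 0.0297], 0.57)]
```

View pics/crop.png

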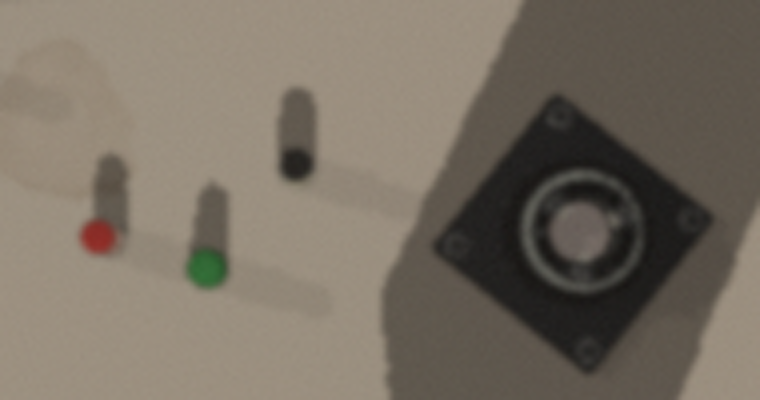

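View pics/scene.png

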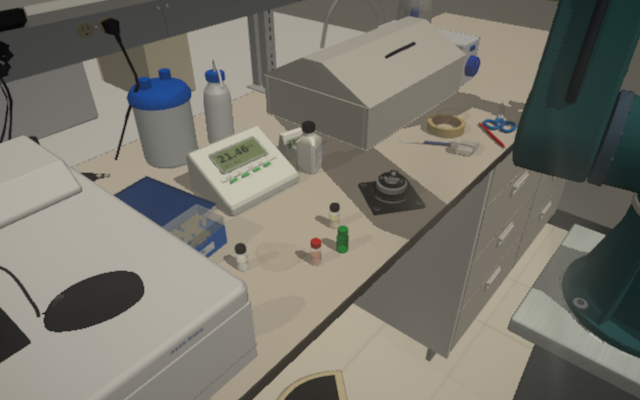

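The crop shows three vial candidates near the holder: red cap at (98,237), green at (207,268) and black at (296,164). Red fits the name and the green one is the look-alike. Red stands near (0.468, 0.257) and the holder near (0.479, -0.001). I'll move above the holder first.

>>> arm_command(
  deltas=[
    [0.0267, -0.028, 0, 0, 0, 0],
    [0.0267, -0.028, 0, 0, 0, 0],
    [0.0267, -0.028, 0, 0, 0, 0],
    [0.0267, -0.028, 0, 0, 0, 0],
    [0.0267, -0.028, 0, 0, 0, 0],
  ],
)

```text
t: 0.97
ee_pos: [0.2497, -0.4075, 0.2227]
eef_rot: [0.991, 0.132, 0.0, 0.0]
contact_force: [-0.1, -0.8, 0.6]
width: 0.0876
grip_force: 0.0
```

>>> arm_command(
  deltas=[
    [0.0267, -0.028, 0, 0, 0, 0],
    [0.0267, -0.028, 0, 0, 0, 0],
    [0.0267, -0.028, 0, 0, 0, 0],
    [0.0267, -0.028, 0, 0, 0, 0],
    [0.0267, -0.028, 0, 0, 0, 0],
  ],
)

```text
t: 1.38
ee_pos: [0.342, -0.2373, 0.2229]
eef_rot: [0.991, 0.132, 0.0, 0.0]
contact_force: [0.2, -0.2, -0.3]
width: 0.0875
grip_force: 0.0
```

>>> arm_command(
  deltas=[
    [0.0267, -0.028, 0, 0, 0, 0],
    [0.0267, -0.028, 0, 0, 0, 0],
    [0.0267, -0.028, 0, 0, 0, 0],
    [0.0267, -0.028, 0, 0, 0, 0],
    [0.0267, -0.028, 0, 0, 0, 0],
  ],
)

```text
t: 1.8
ee_pos: [0.4343, -0.067, 0.2231]
eef_rot: [0.991, 0.132, 0.0, 0.0]
contact_force: [-0.1, -0.8, 0.0]
width: 0.0877
grip_force: 0.0
```

>>> arm_command(
  deltas=[
    [0.0267, -0.028, 0, 0, 0, 0],
    [0.0267, -0.028, 0, 0, 0, 0],
    [0, 0, 0, 0, 0, -6.8],
    [0, 0, 0, 0, 0, -6.8],
    [0, 0, 0, 0, 0, -6.8],
  ],
)

```text
t: 2.22
ee_pos: [0.4708, 0.0002, 0.2227]
eef_rot: [0.951, 0.309, 0.0, -0.0]
contact_force: [-0.2, -0.6, -0.1]
width: 0.0876
grip_force: 0.0
```

>>> arm_command(
  deltas=[
    [0, 0, 0, 0, 0, -6.8],
    [0, 0, 0, 0, 0, -6.8],
    [0, 0, 0, 0, 0, -6.8],
    [0, 0, 0, 0, 0, -6.8],
    [0, 0, 0, 0, 0, -6.8],
  ],
)

```text
t: 2.63
ee_pos: [0.4706, -0.0008, 0.2228]
eef_rot: [0.82, 0.573, 0.0, 0.0]
contact_force: [-0.9, 0.7, -1.0]
width: 0.0876
grip_force: 0.0
```

>>> arm_command(
  deltas=[
    [0, 0, 0, 0, 0, -6.8],
    [0, 0, 0, 0, 0, -6.8],
    [0, 0, 0, 0, 0, -6.8],
    [0, 0, 0, 0, 0, 0],
    [0, 0, 0, 0, 0, 0],
  ],
)

```text
t: 3.05
ee_pos: [0.4706, -0.0009, 0.2228]
eef_rot: [0.709, 0.706, 0.0, 0.0]
contact_force: [-0.1, -0.1, -0.2]
width: 0.088
grip_force: 0.0
```

Run:
```python
from h import *
s=readout.observe();a,d=eyes.grab_frame('wrist');save(a,'w1.png');np.savez('w1.npz',a=a,d=d,**{k:s[k] for k in('ee_pos','eef_rot')})
for t in ['red_vial','iris_holder','ring_mid','vial_seat','jaw_a']:
    print(t,[(np.round(x['position'],4).tolist(),round(x['p'],2)) for x in eyes.tip_of('wrist',t)])
print(s['moment'])
```

```text
red_vial []
iris_holder []
ring_mid [([0.4803, -0.0006, 0.0312], 0.96)]
vial_seat [([0.4781, -0.0017, 0.0302], 0.79)]
jaw_a [([0.4828, -0.0009, 0.002], 0.58), ([0.4735, -0.0012, -0.0045], 0.55)]
[-0.04474469 -0.11609682 -0.07238275]
```

View pics/w1.png

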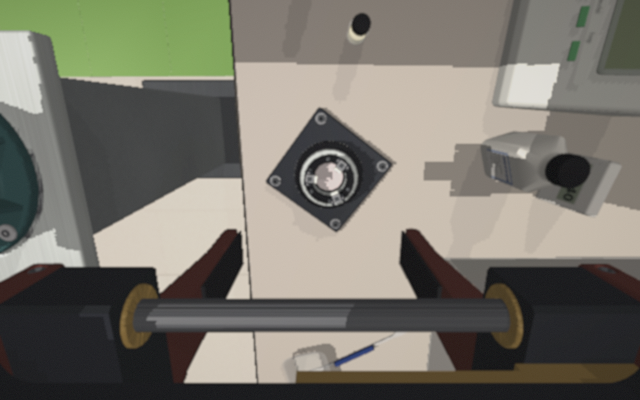

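The wrist picture shows the holder with its seat at about (330,177) and foot screws at (320,119), (275,181), (335,224) and (382,166). A black vial is at the top (361,25).

>>> arm_command(
  deltas=[
    [0.0366, 0, 0, 0, 0, 0],
    [0.0366, 0, 0, 0, 0, 0],
    [0.0366, 0, 0, 0, 0, 0],
    [0.0366, 0, 0, 0, 0, 0],
    [0.0366, 0, 0, 0, 0, 0],
  ],
)

```text
t: 3.77
ee_pos: [0.4704, 0.1837, 0.2228]
eef_rot: [0.708, 0.706, 0.0, 0.0]
contact_force: [0.4, -0.2, 0.2]
width: 0.0882
grip_force: 0.0
```

>>> arm_command(
  deltas=[
    [0.0366, 0, 0.02, 0, 0, 0],
    [0.0366, 0, 0.02, 0, 0, 0],
    [0, 0, 0.02, 0, 0, 0],
    [0, 0, 0, 0, 0, 0],
    [0, 0, 0, 0, 0, 0],
  ],
)

```text
t: 4.18
ee_pos: [0.4695, 0.255, 0.1618]
eef_rot: [0.707, 0.707, -0.002, -0.001]
contact_force: [-0.3, -1.3, 1.7]
width: 0.0878
grip_force: 0.0
```

```bash
cat >> h.py <<'E'
def ray(uv,z,st,cam='wrist'):
    a=world(cam,None,uv,0.0,st);b=world(cam,None,uv,1.0,st);t=(z-a[2])/(b[2]-a[2]);return a+t*(b-a)
E
python3 - <<'E'
from h import *
w=np.load('w1.npz');a=w['a']
P=[ray(p,0.010,w) for p in [(320.5,118.5),(275.5,181),(335.5,224),(382,166)]]
print(np.round(P,4),np.mean(P,0))
# white seat blob
m=a[150:205,300:360].min(2);v,u=np.nonzero(m>170);print(len(u),ray((u.mean()+300,v.mean()+150),.03,w))
s=readout.observe();print(s['ee_pos'],s['joint_pos'])
a,d=eyes.grab_frame('wrist');save(a,'w2.png');np.savez('w2.npz',a=a,d=d,**{k:s[k] for k in('ee_pos','eef_rot')})
print([(np.round(x['position'],4).tolist(),round(x['p'],2)) for x in eyes.tip_of('wrist','red_vial')])
h=cv2.cvtColor(a,cv2.COLOR_RGB2HSV)
m=(((h[...,0]<6)|(h[...,0]>174))&(h[...,1]>150)&(h[...,2]>110)).astype(np.uint8)
n,l,st,c=cv2.connectedComponentsWithStats(m)
for i in range(1,n):
    if st[i,4]>60: print(st[i],c[i],ray(c[i],.051,s),np.median(d[l==i]))
E
```

```text
[[ 0.4695  0.0641  0.01  ]
 [ 0.4144 -0.0097  0.01  ]
 [ 0.4881 -0.0655  0.01  ]
 [ 0.5433  0.0085  0.01  ]] [ 0.47880849 -0.00064738  0.01      ]
520 [0.47573587 0.00536627 0.03      ]
[0.4694528  0.25496328 0.16184378] [ 3.68402042e-01  3.32345129e-01  1.72214321e+00 -3.11932440e-04
  1.09047474e+00  3.68421992e-01]
[([0.4518, 0.2024, 0.0003], 0.76), ([0.4684, 0.2625, -0.0012], 0.75)]
[312 183  17  18 250] [320.048 191.28 ] [0.46768241 0.25914769 0.051     ] 0.2819363
```

View pics/w2.png

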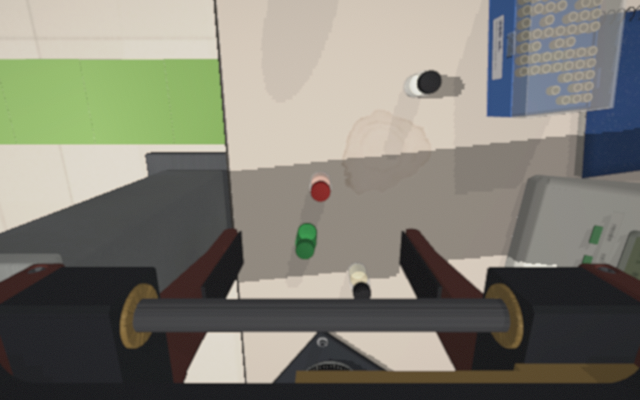

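The red cap at (320,190) stands between the fingers' columns, with the green one at (306,243) below it. The red vial is at (0.4677, 0.259). I'll descend and grip.

>>> arm_command(
  deltas=[
    [0.004, -0.0018, 0.03, 0, 0, 0],
    [0, 0, 0.03, 0, 0, 0],
    [0, 0, 0.03, 0, 0, 0],
    [0, 0, 0.03, 0, 0, 0],
    [0, 0, 0, 0, 0, 0],
  ],
)

```text
t: 4.7
ee_pos: [0.4667, 0.257, 0.0398]
eef_rot: [0.708, 0.706, -0.003, -0.001]
contact_force: [-1.0, -0.5, -0.4]
width: 0.0881
grip_force: 0.0
```

>>> arm_command(
  deltas=[
    [0, 0, 0.0158, 0, 0, 0],
    [0, 0, 0, 0, 0, 0],
    [0, 0, 0, 0, 0, 0],
  ],
)

```text
t: 4.95
ee_pos: [0.4698, 0.2589, 0.0285]
eef_rot: [0.708, 0.706, 0.001, 0.0]
contact_force: [1.1, -0.0, 1.0]
width: 0.0882
grip_force: 0.0
```

>>> arm_command(
  deltas=[
    [0, 0, 0, 0, 0, 0],
    [0, 0, 0, 0, 0, 0],
    [0, 0, 0, 0, 0, 0],
    [0, 0, 0, 0, 0, 0],
    [0, 0, 0, 0, 0, 0],
  ],
  grip=0.018,
)

```text
t: 5.37
ee_pos: [0.4691, 0.2595, 0.0275]
eef_rot: [0.707, 0.707, 0.0, 0.0]
contact_force: [-0.9, -0.4, 0.1]
width: 0.0578
grip_force: 0.0
```

>>> arm_command(
  deltas=[
    [0, 0, 0, 0, 0, 0],
    [0, 0, 0, 0, 0, 0],
    [0, 0, 0, 0, 0, 0],
    [0, 0, 0, 0, 0, 0],
    [0, 0, 0, 0, 0, 0],
  ],
)

```text
t: 5.78
ee_pos: [0.4688, 0.2593, 0.0269]
eef_rot: [0.707, 0.707, -0.0, -0.0]
contact_force: [-0.2, 0.9, 0.1]
width: 0.0245
grip_force: 0.0
```

>>> arm_command(
  deltas=[
    [0, 0, 0.0007, 0, 0, 0],
    [0, 0, 0, 0, 0, 0],
    [0, 0, 0, 0, 0, 0],
    [0, 0, 0, 0, 0, 0],
  ],
)

```text
t: 6.12
ee_pos: [0.4689, 0.2593, 0.0266]
eef_rot: [0.707, 0.707, 0.0, -0.0]
contact_force: [-1.3, 0.1, 6.9]
width: 0.0216
grip_force: 30.0
```

>>> arm_command(
  deltas=[
    [0, 0, -0.015, 0, 0, 0],
    [0, 0, -0.025, 0, 0, 0],
    [0, 0, -0.03, 0, 0, 0],
    [0, 0, -0.02, 0, 0, 0],
    [0, 0, 0, 0, 0, 0],
  ],
)

```text
t: 6.53
ee_pos: [0.4716, 0.2604, 0.12]
eef_rot: [0.707, 0.707, 0.003, 0.001]
contact_force: [0.7, 0.2, 0.3]
width: 0.0215
grip_force: 30.0
```

>>> arm_command(
  deltas=[
    [-0.026, 0.001, 0, 0, 0, 0],
    [-0.026, 0.001, 0, 0, 0, 0],
    [-0.026, 0.001, 0, 0, 0, 0],
    [-0.026, 0.001, 0, 0, 0, 0],
    [-0.026, 0.001, 0, 0, 0, 0],
  ],
)

```text
t: 6.95
ee_pos: [0.473, 0.1281, 0.1152]
eef_rot: [0.707, 0.707, -0.001, -0.0]
contact_force: [1.1, -0.5, 0.5]
width: 0.0212
grip_force: 30.0
```

>>> arm_command(
  deltas=[
    [-0.026, 0.001, 0, 0, 0, 0],
    [-0.026, 0.001, 0, 0, 0, 0],
    [-0.026, 0.001, 0, 0, 0, 0],
    [-0.026, 0.001, 0, 0, 0, 0],
    [-0.026, 0.001, 0, 0, 0, 0],
  ],
)

```text
t: 7.37
ee_pos: [0.4779, -0.0019, 0.1153]
eef_rot: [0.707, 0.707, -0.0, -0.001]
contact_force: [0.1, -0.6, -0.6]
width: 0.0216
grip_force: 30.0
```

>>> arm_command(
  deltas=[
    [0, 0, 0, 0, 0, 0],
    [0, 0, 0, 0, 0, 0],
    [0, 0, 0, 0, 0, 0],
    [0, 0, 0, 0, 0, 0],
  ],
)

```text
t: 7.7
ee_pos: [0.4782, 0.0002, 0.1158]
eef_rot: [0.707, 0.707, -0.0, -0.001]
contact_force: [-0.2, 0.1, -0.4]
width: 0.0214
grip_force: 30.0
```

Run:
```python
from h import *
s=readout.observe();print(s['ee_pos'],s['eef_rot'],s['width'],s['contact_force'],s['moment'])
a,d=eyes.grab_frame('wrist');np.savez('w3.npz',a=a,d=d,**{k:s[k] for k in('ee_pos','eef_rot')})
save(cv2.resize(a[60:340,180:460],None,fx=2,fy=2,interpolation=cv2.INTER_CUBIC),'w3.png')
for t in ['ring_mid','vial_seat','red_vial']:print(t,[(np.round(x['position'],4).tolist(),round(x['p'],2)) for x in eyes.tip_of('wrist',t)])
```

```text
[4.78198657e-01 1.61699698e-04 1.15756369e-01] [ 7.07072758e-01  7.07140555e-01 -1.60172599e-04 -5.70065737e-04] 0.02139527047807657 [-0.16252285  0.10238331 -0.37453426] [-0.02547276 -0.11813297 -0.01784662]
ring_mid [([0.4786, -0.0038, 0.0299], 0.67)]
vial_seat [([0.4769, -0.001, 0.0325], 0.79)]
red_vial [([0.4798, 0.0008, 0.0877], 0.85)]
```

View pics/w3.png

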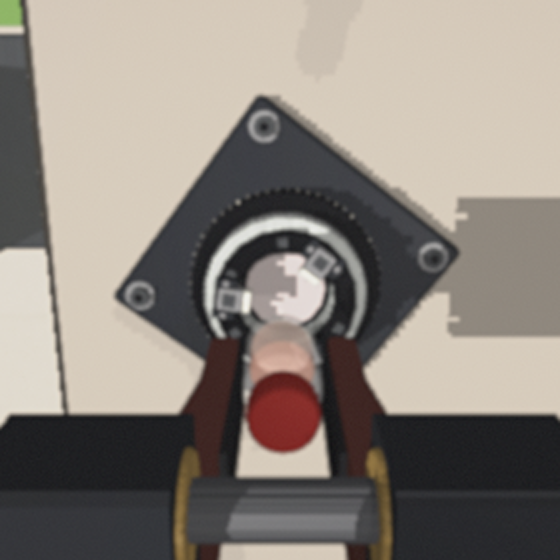

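The red vial is held upright above the holder. The jaws show at crop (233,300) and (321,263), with screws at (263,126), (139,295) and (432,257).

Run:
```python
from h import *
w=np.load('w3.npz');a=w['a']
P=[ray((180+x/2,60+y/2),.010,w) for x,y in [(263,126),(139,295),(432,257)]]
print(np.round(P,4),(P[1]+P[2])/2)
# black lower ring outer circle z=.026: left/right extremes and top
L,Rr,T=[ray((180+x/2,60+y/2),.026,w) for x,y in [(191,285),(380,285),(285,188)]];print(L,Rr,T)
h=cv2.cvtColor(a,cv2.COLOR_RGB2HSV)
m=(((h[...,0]<6)|(h[...,0]>174))&(h[...,1]>150)&(h[...,2]>90)).astype(np.uint8)
n,l,st,c=cv2.connectedComponentsWithStats(m);i=1+np.argmax(st[1:,4]);print(st[i],c[i]);x,y,ww,hh,_=st[i]
print(ray((x+ww/2,y+ww/2),.1402,w),ray((x+ww/2,y+hh-ww/2),.1402,w))
```

```text
[[ 0.4696  0.0643  0.01  ]
 [ 0.4138 -0.0092  0.01  ]
 [ 0.5432  0.0085  0.01  ]] [ 4.78489249e-01 -3.26521229e-04  1.00000000e-02]
[4.39584455e-01 2.33577107e-04 2.60000000e-02] [5.18437310e-01 4.14358676e-04 2.60000000e-02] [0.47870238 0.04076246 0.026     ]
[ 304  247   36   38 1045] [321.58851675 265.9138756 ]
[0.47833448 0.00249638 0.1402    ] [0.47833705 0.00142711 0.1402    ]
```

>>> arm_command(
  deltas=[
    [-0.0006, 0.0004, 0.008, 0, 0, 0],
    [0, 0, 0.008, 0, 0, 0],
    [0, 0, 0.008, 0, 0, 0],
    [0, 0, 0.008, 0, 0, 0],
    [0, 0, 0.008, 0, 0, 0],
  ],
)

```text
t: 8.32
ee_pos: [0.4787, -0.0013, 0.0751]
eef_rot: [0.707, 0.707, -0.0, -0.0]
contact_force: [-0.5, 0.4, -0.4]
width: 0.0212
grip_force: 30.0
```

>>> arm_command(
  deltas=[
    [0, 0, 0.006, 0, 0, 0],
    [0, 0, 0.005, 0, 0, 0],
    [0, 0, 0.003, 0, 0, 0],
    [0, 0, 0.002, 0, 0, 0],
    [0, 0, 0, 0, 0, 0],
  ],
)

```text
t: 8.73
ee_pos: [0.479, -0.0013, 0.0599]
eef_rot: [0.707, 0.707, -0.0, -0.0]
contact_force: [-0.0, -1.2, -0.6]
width: 0.0211
grip_force: 30.0
```

>>> arm_command(
  deltas=[
    [0, 0, 0, 0, 0, 0],
    [0, 0, 0, 0, 0, 0],
  ],
)

```text
t: 8.9
ee_pos: [0.4794, -0.0013, 0.0605]
eef_rot: [0.707, 0.707, 0.0, 0.0]
contact_force: [-0.4, 0.9, -1.2]
width: 0.0211
grip_force: 30.0
```

>>> arm_command(
  deltas=[
    [0.001, -0.0006, 0.0015, 0, 0, 0],
    [0, 0, 0.001, 0, 0, 0],
    [0, 0, 0.0007, 0, 0, 0],
    [0, 0, 0, 0, 0, 0],
    [0, 0, 0, 0, 0, 0],
  ],
)

```text
t: 9.32
ee_pos: [0.4785, -0.0003, 0.057]
eef_rot: [0.707, 0.707, 0.0, -0.0]
contact_force: [0.1, -0.0, -0.4]
width: 0.0213
grip_force: 30.0
```

>>> arm_command(
  deltas=[
    [0, 0, 0.0005, 0, 0, 0],
    [0, 0, 0, 0, 0, 0],
    [0, 0, 0, 0, 0, 0],
  ],
)

```text
t: 9.57
ee_pos: [0.4786, -0.0003, 0.0566]
eef_rot: [0.707, 0.707, 0.0, 0.0]
contact_force: [-1.0, -0.0, 1.5]
width: 0.0214
grip_force: 30.0
```

>>> arm_command(
  deltas=[
    [0, 0, 0.0005, 0, 0, 0],
    [0, 0, 0, 0, 0, 0],
    [0, 0, 0, 0, 0, 0],
  ],
)

```text
t: 9.82
ee_pos: [0.4786, -0.0004, 0.0566]
eef_rot: [0.707, 0.707, 0.0, 0.0]
contact_force: [-2.2, -0.2, 7.7]
width: 0.0212
grip_force: 30.0
```

The vial is seated: contact came at the expected height. I'll release it, lift and look.

>>> arm_command(
  deltas=[
    [0, 0, -0.0004, 0, 0, 0],
    [0, 0, 0, 0, 0, 0],
    [0, 0, 0, 0, 0, 0],
    [0, 0, 0, 0, 0, 0],
    [0, 0, 0, 0, 0, 0],
  ],
  grip=0.0878,
)

```text
t: 10.23
ee_pos: [0.4785, -0.0003, 0.0563]
eef_rot: [0.707, 0.707, -0.0, -0.0]
contact_force: [-0.2, -0.4, -0.1]
width: 0.0512
grip_force: 0.0
```

>>> arm_command(
  deltas=[
    [0, 0, 0, 0, 0, 0],
    [0, 0, 0, 0, 0, 0],
    [0, 0, 0, 0, 0, 0],
    [0, 0, 0, 0, 0, 0],
    [0, 0, 0, 0, 0, 0],
  ],
)

```text
t: 10.65
ee_pos: [0.4785, -0.0003, 0.0564]
eef_rot: [0.707, 0.707, 0.0, -0.0]
contact_force: [0.2, -0.8, 0.4]
width: 0.0843
grip_force: 0.0
```

>>> arm_command(
  deltas=[
    [0, 0, -0.015, 0, 0, 0],
    [0, 0, -0.02, 0, 0, 0],
    [0, 0, -0.02, 0, 0, 0],
    [0, 0, 0, 0, 0, 0],
    [0, 0, 0, 0, 0, 0],
  ],
)

```text
t: 11.07
ee_pos: [0.4795, -0.0004, 0.1122]
eef_rot: [0.707, 0.707, 0.001, 0.001]
contact_force: [0.3, -0.3, -0.1]
width: 0.0876
grip_force: 0.0
```

Run:
```python
from h import *
s=readout.observe();print(s['ee_pos'],s['eef_rot'],s['width'],s['joint_pos'],s['moment'])
a,d=eyes.grab_frame('wrist');np.savez('w4.npz',a=a,d=d,**{k:s[k] for k in('ee_pos','eef_rot')})
save(cv2.resize(a[60:340,180:460],None,fx=2,fy=2,interpolation=cv2.INTER_CUBIC),'w4.png')
for t in ['ring_mid','red_vial']:print(t,[(np.round(x['position'],4).tolist(),round(x['p'],2)) for x in eyes.tip_of('wrist',t)])
h=cv2.cvtColor(a,cv2.COLOR_RGB2HSV)
m=(((h[...,0]<6)|(h[...,0]>174))&(h[...,1]>150)&(h[...,2]>90)).astype(np.uint8)
n,l,st,c=cv2.connectedComponentsWithStats(m);i=1+np.argmax(st[1:,4]);print(st[i],c[i],ray(c[i],.081,s))
```

```text
[ 4.79457304e-01 -4.36984231e-04  1.12218376e-01] [0.70726068 0.7069516  0.00083478 0.00102912] 0.08758379059545122 [-1.45202267e-01  3.26765359e-01  1.89393547e+00  1.37047913e-04
  9.18243827e-01 -1.44848237e-01] [-0.0644592  -0.04253869  0.0123323 ]
ring_mid []
red_vial [([0.4788, 0.0003, 0.0293], 0.95), ([0.5106, 0.1543, -0.001], 0.4)]
[306 213  26  29 564] [318.60106383 227.05319149] [4.77513480e-01 1.86602016e-04 8.10000000e-02]
```

View pics/w4.png

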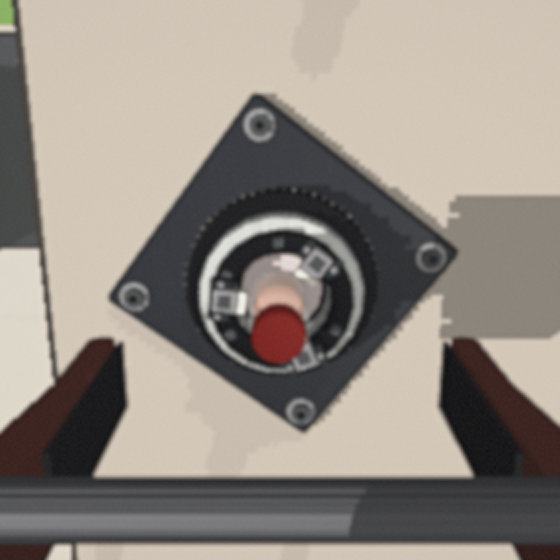

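The vial stands upright on the seat with its cap at crop (278,333) between the three open jaws. I'll pre-turn the gripper anticlockwise, clear of everything, then go down round the ring.

>>> arm_command(
  deltas=[
    [0, 0, 0, 0, 0, -7],
    [0, 0, 0, 0, 0, -7],
    [0, 0, 0, 0, 0, -7],
    [0, 0, 0, 0, 0, -7],
    [0, 0, 0, 0, 0, -7],
  ],
)

```text
t: 11.63
ee_pos: [0.4776, -0.0002, 0.1102]
eef_rot: [0.459, 0.888, -0.0, -0.001]
contact_force: [-0.1, -0.1, -0.6]
width: 0.0879
grip_force: 0.0
```

>>> arm_command(
  deltas=[
    [0, 0, 0, 0, 0, -7],
    [0, 0, 0, 0, 0, -7],
    [0, 0, 0, 0, 0, 0],
    [0, 0, 0, 0, 0, 0],
    [0, 0, 0, 0, 0, 0],
  ],
)

```text
t: 12.05
ee_pos: [0.4781, -0.0002, 0.1108]
eef_rot: [0.352, 0.936, -0.0, -0.001]
contact_force: [0.2, 0.2, 0.7]
width: 0.088
grip_force: 0.0
```

>>> arm_command(
  deltas=[
    [0, 0, 0.01, 0, 0, 0],
    [0, 0, 0.01, 0, 0, 0],
    [0, 0, 0.01, 0, 0, 0],
    [0, 0, 0.01, 0, 0, 0],
    [0, 0, 0.01, 0, 0, 0],
  ],
)

```text
t: 12.47
ee_pos: [0.4785, -0.0003, 0.0608]
eef_rot: [0.352, 0.936, 0.0, -0.0]
contact_force: [0.2, -0.8, 0.3]
width: 0.0876
grip_force: 0.0
```

>>> arm_command(
  deltas=[
    [0, 0, 0.008, 0, 0, 0],
    [0, 0, 0.006, 0, 0, 0],
    [0, 0, 0.004, 0, 0, 0],
    [0, 0, 0.002, 0, 0, 0],
    [0, 0, 0, 0, 0, 0],
  ],
)

```text
t: 12.88
ee_pos: [0.4784, -0.0003, 0.0411]
eef_rot: [0.351, 0.937, -0.0, -0.0]
contact_force: [0.5, -0.6, 0.2]
width: 0.0879
grip_force: 0.0
```

>>> arm_command(
  deltas=[
    [0, 0, 0, 0, 0, 0],
    [0, 0, 0, 0, 0, 0],
    [0, 0, 0, 0, 0, 0],
  ],
)

```text
t: 13.13
ee_pos: [0.4789, -0.0004, 0.0418]
eef_rot: [0.351, 0.937, 0.0, 0.0]
contact_force: [0.1, -0.3, -0.2]
width: 0.0876
grip_force: 0.0
```

Run:
```python
from h import *
s=readout.observe()
for k in ['ee_pos','eef_rot','joint_pos','moment','contact_force']: print(k,np.round(s[k],4))
r=R.from_quat(s['eef_rot']);print(r.inv().apply(np.array([.4787,-.0003,.032])-s['ee_pos'])); print(r.as_matrix()[:2,0])
```

```text
ee_pos [ 4.789e-01 -4.000e-04  4.180e-02]
eef_rot [3.505e-01 9.366e-01 1.000e-04 4.000e-04]
joint_pos [-1.4530e-01  4.4430e-01  1.9538e+00  1.0000e-04  7.4270e-01 -9.9990e-01]
moment [-0.0192 -0.1146 -0.0558]
contact_force [ 0.051  -0.3399 -0.1823]
[ 2.10336921e-04 -6.40174370e-05  9.81777711e-03]
[-0.75428367  0.65654831]
```

>>> arm_command(
  deltas=[
    [0, 0, 0.004, 0, 0, 0],
    [0, 0, 0.003, 0, 0, 0],
    [0, 0, 0.002, 0, 0, 0],
    [0, 0, 0.0008, 0, 0, 0],
    [0, 0, 0, 0, 0, 0],
  ],
  grip=0.068,
)

```text
t: 13.55
ee_pos: [0.4782, -0.0003, 0.0313]
eef_rot: [0.35, 0.937, -0.0, -0.0]
contact_force: [-0.1, -0.6, 0.5]
width: 0.0683
grip_force: 0.0
```

>>> arm_command(
  deltas=[
    [0, 0, 0, 0, 0, 0],
    [0, 0, 0, 0, 0, 0],
    [0, 0, 0, 0, 0, 0],
  ],
)

```text
t: 13.8
ee_pos: [0.4786, -0.0003, 0.0317]
eef_rot: [0.35, 0.937, 0.0, 0.0]
contact_force: [-0.0, -0.5, -0.6]
width: 0.068
grip_force: 0.0
```

>>> arm_command(
  deltas=[
    [0, 0, 0, 0, 0, 0],
    [0, 0, 0, 0, 0, 0],
  ],
  grip=0.0635,
)

```text
t: 13.97
ee_pos: [0.4786, -0.0003, 0.0317]
eef_rot: [0.35, 0.937, 0.0, 0.0]
contact_force: [-0.3, -0.6, 0.2]
width: 0.0636
grip_force: 4.7
```

```bash
cat > r.py <<'E'
from h import *
s=readout.observe();M=[];F=[]
for _ in range(6): M.append(s['moment']);F.append(s['contact_force']);eyes.grab_frame('scene');s=readout.observe()
r=R.from_quat(s['eef_rot'])
print('t',s['t'],'M',np.round(np.mean(M,0),3),'sd',np.round(np.std(M,0),3),'F',np.round(np.mean(F,0),1),'j6',s['joint_pos'][5].round(4),s['effort'][5].round(3),'ee',s['ee_pos'].round(4),'w',s['width'].round(4) if hasattr(s['width'],'round') else s['width'],s['grip_force'],'tiltcheck',r.as_matrix()[:2,2].round(4),'yaw',np.degrees(np.arctan2(*r.as_matrix()[[1,0],0])).round(2))
E
python3 r.py
```

```text
t 14.2667 M [ 0.046 -0.133  0.002] sd [0.038 0.018 0.025] F [-0.1  0.5  0.1] j6 -1.0 0.002 ee [ 4.786e-01 -3.000e-04  3.170e-02] w 0.06405336637408894 7.747412770986557 tiltcheck [0.0002 0.0001] yaw 138.97
```

Grip force follows the width command, about 15 N/mm, so 0.0627 should give about 20 N. The safe free turn is 20°.

>>> arm_command(
  deltas=[
    [0, 0, 0, 0, 0, 0],
    [0, 0, 0, 0, 0, 0],
  ],
  grip=0.0627,
)

```text
t: 14.43
ee_pos: [0.4786, -0.0003, 0.0317]
eef_rot: [0.35, 0.937, 0.0, 0.0]
contact_force: [0.6, 1.0, 1.8]
width: 0.0634
grip_force: 24.8
```

>>> arm_command(
  deltas=[
    [0, 0, 0, 0, 0, 2],
    [0, 0, 0, 0, 0, 2],
    [0, 0, 0, 0, 0, 2],
    [0, 0, 0, 0, 0, 2],
    [0, 0, 0, 0, 0, 2],
  ],
)

```text
t: 14.85
ee_pos: [0.4787, -0.0002, 0.0317]
eef_rot: [0.431, 0.902, 0.0, 0.0]
contact_force: [1.1, 1.5, 0.3]
width: 0.0634
grip_force: 24.8
```

```bash
python3 r.py
```

```text
t 15.15 M [ 0.191 -0.188 -0.136] sd [0.039 0.026 0.181] F [0.7 1.2 1.1] j6 -0.8261 -0.207 ee [ 4.787e-01 -2.000e-04  3.170e-02] w 0.06302495405342123 24.846762120723724 tiltcheck [0.0004 0.0003] yaw 128.99
```

>>> arm_command(
  deltas=[
    [0, 0, 0, 0, 0, 1],
    [0, 0, 0, 0, 0, 1],
    [0, 0, 0, 0, 0, 1],
    [0, 0, 0, 0, 0, 1],
    [0, 0, 0, 0, 0, 1],
  ],
)

```text
t: 15.57
ee_pos: [0.4787, -0.0002, 0.0317]
eef_rot: [0.47, 0.882, 0.0, 0.0]
contact_force: [2.0, 3.0, 1.6]
width: 0.0632
grip_force: 24.9
```

```bash
python3 r.py
```

```text
t 15.8667 M [ 0.522 -0.376  0.035] sd [0.023 0.035 0.136] F [1.8 3.3 1.9] j6 -0.7382 -0.066 ee [ 4.787e-01 -2.000e-04  3.170e-02] w 0.06320058106541578 24.882226288318634 tiltcheck [0.0004 0.0003] yaw 123.95
```

Create q.py:
```python
from h import *
o=[]
for i in range(3):
    s=readout.observe();o.append((s['moment'][2].round(3),s['effort'][5].round(3),s['qd'][5].round(3)))
    if i<2: eyes.grab_frame('scene')
r=R.from_quat(s['eef_rot']).as_matrix()
print(s['t'],'Mz/eff/qd',*o,'F',s['contact_force'].round(1),'yaw',np.degrees(np.arctan2(r[1,0],r[0,0])).round(2),s['ee_pos'].round(4),round(s['grip_force'],1))
```

```text
(no output)
```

>>> arm_command(
  deltas=[
    [0, 0, 0, 0, 0, 1],
    [0, 0, 0, 0, 0, 1],
    [0, 0, 0, 0, 0, 1],
    [0, 0, 0, 0, 0, 1],
    [0, 0, 0, 0, 0, 1],
  ],
)

```text
t: 16.28
ee_pos: [0.4788, -0.0002, 0.0317]
eef_rot: [0.508, 0.861, 0.0, 0.0]
contact_force: [2.9, 5.1, 2.9]
width: 0.0634
grip_force: 24.9
```

```bash
python3 q.py
```

```text
16.3833 Mz/eff/qd (np.float64(0.278), np.float64(-0.003), np.float64(0.207)) (np.float64(0.155), np.float64(0.152), np.float64(-0.035)) (np.float64(0.078), np.float64(0.21), np.float64(-0.014)) F [2.8 4.7 2.8] yaw 118.87 [ 4.788e-01 -2.000e-04  3.170e-02] 24.9
```

>>> arm_command(
  deltas=[
    [0, 0, 0, 0, 0, 1],
    [0, 0, 0, 0, 0, 1],
    [0, 0, 0, 0, 0, 1],
  ],
)

```text
t: 16.63
ee_pos: [0.4788, -0.0002, 0.0317]
eef_rot: [0.531, 0.847, 0.0, 0.0]
contact_force: [3.0, 4.7, 2.4]
width: 0.0634
grip_force: 24.9
```

```bash
python3 q.py
```

```text
16.7333 Mz/eff/qd (np.float64(0.268), np.float64(0.003), np.float64(0.207)) (np.float64(0.142), np.float64(0.155), np.float64(-0.035)) (np.float64(0.057), np.float64(0.232), np.float64(-0.013)) F [2.  4.8 1.2] yaw 115.86 [ 4.788e-01 -2.000e-04  3.170e-02] 24.9
```

>>> arm_command(
  deltas=[
    [0, 0, 0, 0, 0, 1],
    [0, 0, 0, 0, 0, 1],
    [0, 0, 0, 0, 0, 1],
    [0, 0, 0, 0, 0, 1],
  ],
)

```text
t: 17.07
ee_pos: [0.4789, -0.0002, 0.0317]
eef_rot: [0.56, 0.828, 0.0, 0.0]
contact_force: [2.3, 4.5, 1.3]
width: 0.0631
grip_force: 24.9
```

```bash
python3 q.py
```

```text
17.1667 Mz/eff/qd (np.float64(0.341), np.float64(0.073), np.float64(0.207)) (np.float64(0.24), np.float64(0.222), np.float64(-0.033)) (np.float64(0.12), np.float64(0.297), np.float64(-0.013)) F [2.3 4.7 1.4] yaw 111.87 [ 4.789e-01 -2.000e-04  3.170e-02] 24.9
```

>>> arm_command(
  deltas=[
    [0, 0, 0, 0, 0, 1],
    [0, 0, 0, 0, 0, 1],
    [0, 0, 0, 0, 0, 1],
  ],
)

```text
t: 17.42
ee_pos: [0.4789, -0.0002, 0.0317]
eef_rot: [0.582, 0.814, 0.0, 0.0]
contact_force: [2.1, 5.1, 1.0]
width: 0.0635
grip_force: 24.9
```

```bash
python3 q.py
```

```text
17.5167 Mz/eff/qd (np.float64(0.372), np.float64(0.123), np.float64(0.207)) (np.float64(0.334), np.float64(0.274), np.float64(-0.035)) (np.float64(0.149), np.float64(0.35), np.float64(-0.013)) F [2.4 4.8 1.6] yaw 108.89 [ 4.789e-01 -2.000e-04  3.170e-02] 24.9
```

The baseline moving effort is 0.00, rising to 0.073 and then 0.123. That slope matches the expected 0.05 N m per 3°, so the jaws touched at a yaw of about 116°. Three more degrees gives about 0.17.

>>> arm_command(
  deltas=[
    [0, 0, 0, 0, 0, 1],
    [0, 0, 0, 0, 0, 1],
    [0, 0, 0, 0, 0, 1],
  ],
)

```text
t: 17.77
ee_pos: [0.4789, -0.0002, 0.0317]
eef_rot: [0.603, 0.798, 0.0, 0.0]
contact_force: [2.9, 5.1, 2.3]
width: 0.0632
grip_force: 24.9
```

```bash
python3 q.py
```

```text
17.8667 Mz/eff/qd (np.float64(0.484), np.float64(0.178), np.float64(0.207)) (np.float64(0.295), np.float64(0.328), np.float64(-0.035)) (np.float64(0.213), np.float64(0.405), np.float64(-0.012)) F [2.7 5.  2.1] yaw 105.89 [ 4.789e-01 -2.000e-04  3.170e-02] 24.9
```

The rise is 0.175 N m, right on target. I'll release the ring and retreat.

>>> arm_command(
  deltas=[
    [0, 0, 0, 0, 0, 0],
    [0, 0, 0, 0, 0, 0],
    [0, 0, 0, 0, 0, 0],
    [0, 0, 0, 0, 0, 0],
    [0, 0, 0, 0, 0, 0],
  ],
  grip=0.0878,
)

```text
t: 18.28
ee_pos: [0.478, -0.0005, 0.0314]
eef_rot: [0.602, 0.798, -0.0, -0.0]
contact_force: [0.3, -0.1, 0.3]
width: 0.0877
grip_force: 0.0
```

>>> arm_command(
  deltas=[
    [0, 0, -0.01, 0, 0, 0],
    [0, 0, -0.02, 0, 0, 0],
    [0, 0, -0.03, 0, 0, 0],
    [0, 0, -0.03, 0, 0, 0],
    [0, 0, -0.02, 0, 0, 0],
  ],
)

```text
t: 18.7
ee_pos: [0.4789, -0.0005, 0.1438]
eef_rot: [0.602, 0.798, 0.0, 0.001]
contact_force: [0.3, -0.7, 0.3]
width: 0.0879
grip_force: 0.0
```

>>> arm_command(
  deltas=[
    [0, 0, 0, 0, 0, 0],
    [0, 0, 0, 0, 0, 0],
    [0, 0, 0, 0, 0, 0],
  ],
)

```text
t: 18.95
ee_pos: [0.4777, -0.0003, 0.1408]
eef_rot: [0.602, 0.798, -0.0, -0.001]
contact_force: [-0.5, -0.4, -0.1]
width: 0.0877
grip_force: 0.0
```

Run:
```python
from h import *
a,d=eyes.grab_frame('wrist');save(cv2.resize(a[60:340,180:460],None,fx=2,fy=2,interpolation=cv2.INTER_CUBIC),'w5.png')
```

View pics/w5.png

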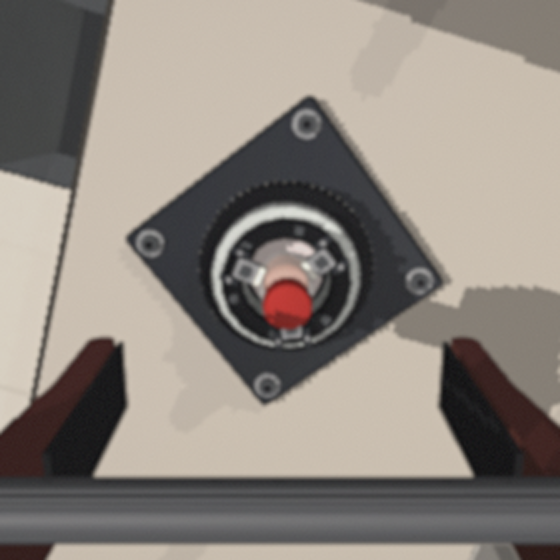

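The vial stands upright, with its cap at crop (288,303), and the three jaws have closed on it. The gripper is clear of everything.

```bash
python3 -c "
from plant import job
print(job.hand_in())"
```

```text
the job is handed in; nothing more can be done
None
```

The red-capped vial stands upright on the seat, clamped by the jaws at a torque rise of about 0.175 N m (target 0.17); the ring and vial are released, the black-capped vials were never touched, and the job is handed in at about 19 s, with no verdict returned.

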